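# Tip the bread bin's lid over and click it shut

## Task

The wooden lid of the small white bread bin stands open, leaning back on its stiff hinge. Push it over past upright from behind until its own weight takes it, keep clear while it swings down by itself, then press its front edge down, firmly but without brute force, until the catch snaps and the lid lies flush. Leave the mug, tin, pepper mill and egg timer around it where they stand.

Things in the scene. Friction and masses are not known exactly. Their poses are not given: they have to be found in the camera images.
- bin: white open-topped bread bin, 150 (x, front to back) x 170 (y) x 90 mm high, fixed on a dark plinth 0 to 28 mm high (it varies); a lemon and a garlic bulb inside. Origin under its centre, on the plinth's top; -x is its front (steel spring catch in the middle of the front face, 30 mm deep, top 20 mm below the rim), +x its back, where the lid is hinged.
- bin_lid (a joint): angle of the lid about the bin's back rim: 0 = flush and latched, 1.57 = upright, 1.95 = leaning back on its stop. The hinge is damped and stiff (friction 0.15 N m): near upright the lid stays where left; only 0.33 to 0.62 rad past upright (below 1.24 to 0.95, by its unknown weight) does it fall by itself, in 1 to 4 s. It then stops ajar at about 0.1, on the catch.
- lid_edge (a point): middle of the lid's free edge, on its upper (outer) face, 164 mm from the hinge axis. The lid is a wooden board 178 mm wide, 12 mm thick (1 to 13 mm above the hinge axis when shut), 0.36 to 0.65 kg. The point's axes turn with the lid; shut, they are the bin's: x to the back, z up.
- lid_hinge (a point): middle of the hinge axis, 79 mm behind and 90 mm above the bin's origin; y runs along the axis, the axes turn with the lid.
- mug: orange mug with handle, 81 x 113 x 101 mm high, origin under its centre; bystander
- tin: green food tin, 57 mm across, 72 mm high, origin under its centre; bystander
- mill: wooden pepper mill, 58 mm across, 130 mm high, origin under its centre; bystander
- timer: round red and white egg timer, 65 mm across, 52 mm high, origin under its centre; bystander
- catch (a point): roller of the spring catch, in the middle of the bin's front face, 72 mm above its origin. A falling lid stops on it; pressing the lid's front edge down just above it with about 8 to 15 N snaps the lid past it to 0. Pressing nearer the hinge takes far more.

How it is judged:
By the outcome, as a careful person would: the job done as asked, in the order asked, and still so for the second after the job is handed in, with the robot touching nothing.
It also fails if it takes over 51 s, if anything falls off the work surface, if the arm or the gripper's body presses on something with over 40 N, if the wrist force passes 120 N, or if a joint passes its speed limit or range.

## Robot

A 6-joint arm with a two-finger parallel gripper is mounted at the origin on a cart in front of the work surface, level with it; the furniture and walls round the work are solid. World frame = base frame: x ahead of the robot, y to its left, z up, the work surface at z = 0. Lengths are in m, angles in rad, forces in N, time in s.
With the tool pointing down it reaches from about 0.375 to 0.9 m from the base axis. Payload 3.1 kg.
Tool frame: the origin (TCP) lies between the finger pads; the fingertips stand 22 mm ahead of it and the grasp point (between the pads) lies 3 mm ahead of it; z points along the fingers, y is the line along which they close (so a half turn about z gives the same grasp; the last joint's range is limited). The gripper opens to 87 mm and grips with 3 to 60 N. Pads are 19 mm wide; open, the fingers measure 117 mm over their backs; the gripper's body (75 mm by 190 mm) begins 51 mm behind the grasp point.
Start: joints at [-1.286, 0.527, 1.433, -0, 1.181, -0.178], TCP at [0.279, -0.559, 0.245] pointing down, gripper open.
Joint ranges: [-3.08, 3.08], [-0.75, 2.2], [0.22, 2.44], [-1.43, 4.57], [0, 2.65], [-2.85, 2.85]. Speed limits (rad/s): [2.79, 2.79, 3.14, 3.14, 3.14, 3.14].

## Interface

Orientations are given as [roll, pitch, yaw] about the fixed x, y, z axes, in that order (R = Rz(yaw) Ry(pitch) Rx(roll)).
In Python, from workcell import ctrl gives the robot as it stands.
- The arm moves only by the tool apply_moves, never from a script. Its argument "commands" is text: rows parted by semicolons, each of 4 numbers parted by spaces: the shift along the tool's x, y, z in m, then the turn about the tool's z in degrees. A call has 1 to 20 rows; each row is the pose to reach, as a shift and turn from the pose commanded when the call began, along the tool's axes at that moment; what a row does not reach only later rows make up. A row lasts 1/12 s, in which the tool goes at most 41.7 mm and 7.16 degrees, less where a joint would pass 70% of its speed; a pose out of reach is approached as far as the arm can. A call with a gripper value outside its range is refused whole. "claw" is the opening, from 0 (shut) to 1 (fully open), set as the call begins (left out, the last holds). The fingers move at their own pace and stop on an object; "grip_force" is the grip in N (left out, the last holds). Time passes only in rows, so rows that repeat a pose let the fingers close. It gives the time, the measured TCP pose, the force, the opening and the grip force at its end, in the units of the state.
- ctrl.observe(): the state, without advancing time (a new reading comes with each control period).
- ctrl.get_image(name): name is "scene" or "top" or "wrist"; returns the picture (400x640x3 uint8, red, green, blue); there is no depth.
- ctrl.get_calibration(name): a dict with "vertical_fov" (degrees; the focal length in pixels is half the picture's height over the tangent of half this angle, whatever the lens; pixels are square), "cx", "cy" (the principal point, pixels), "world_from_camera" (4x4, takes a point from camera to world coordinates); the wrist camera has in their place "tool_from_camera" (4x4, takes a point from camera to tool coordinates, whose origin is the TCP and whose axes are the flange's). Camera axes: x right, y down, z forward; pixel columns grow to the right and rows downward; lengths in m; the calibration is good to about 2 mm. The wrist camera is an equidistant fisheye: a pixel r from the principal point sees the ray r / f radians off the axis. A picture is of the moment at which its call begins: read the wrist's pose just before it. get_calibration takes no time and is no camera call.
- ctrl.job_done(): hands the job in; it is judged then, once.
The state is a dict: "time_s": time; "joint_pos": joint angles; "joint_velocities": joint speeds; "effort": joint torques, N m; "tcp_pos": TCP position; "tool_rot": TCP orientation; "wrist_force": force on the tool from outside, world axes, zero at the start; "moment": the same for the moment, N m; "width": finger opening in m; "grip_force": force on a finger pad.
Only numpy, scipy, OpenCV 4.12 (cv2) and the standard library are available. Lean on these libraries where they do the work, as an engineer would, in place of code of your own. Each camera call takes 0.05 s, during which the arm holds its last target. There are 200 camera calls.

## Working session

There is one attempt and no reset: what is moved stays moved. The work goes in short steps, Python scripts to look and compute and a tool call to move; the robot and the scene stay as the last step left them, time stands still between calls to the robot, and variables do not carry over. Pictures are saved under pics/ and viewed, at most 10 in all, crops included, and the job is handed in when it is done.

Besides the shell and the picture viewer there is one more tool, called after "Call:" as name(argument=value, ...) on one line, values as JSON. apply_moves: Moves the arm, as the interface text tells. Its arguments: {"type":"object","properties":{"commands":{"type":"string"},"claw":{"type":"number"},"grip_force":{"type":"number"}},"required":["commands"]}

```bash
mkdir -p pics
python3 - <<'E'
from workcell import ctrl
import cv2,numpy as np
np.set_printoptions(precision=4,suppress=True)
for n in("scene","top"):
    im=ctrl.get_image(n);cv2.imwrite(f"pics/{n}0.png",cv2.cvtColor(im,cv2.COLOR_RGB2BGR))
    print(n,ctrl.get_calibration(n))
print(ctrl.get_calibration("wrist"));print(ctrl.observe())
E
```

```text
scene {'vertical_fov': 52.487195723027085, 'cx': 321.412965361646, 'cy': 193.37201541743886, 'world_from_camera': array([[ 0.9954, -0.0706,  0.0648,  0.5588],
       [-0.0956, -0.6816,  0.7254, -0.626 ],
       [-0.0071, -0.7283, -0.6852,  0.7612],
       [ 0.    ,  0.    ,  0.    ,  1.    ]])}
top {'vertical_fov': 56.19790827915016, 'cx': 326.9896840973371, 'cy': 197.607282250295, 'world_from_camera': array([[-0.018 , -0.994 ,  0.108 ,  0.5131],
       [-0.9998,  0.0193,  0.011 ,  0.0677],
       [-0.013 , -0.1078, -0.9941,  1.0406],
       [ 0.    ,  0.    ,  0.    ,  1.    ]])}
{'vertical_fov': 65.70646984690485, 'cx': 323.1137018909386, 'cy': 196.33633441394667, 'tool_from_camera': array([[-0.0003, -0.9523, -0.3052,  0.0834],
       [ 1.    , -0.0002, -0.0004, -0.0001],
       [ 0.0003, -0.3052,  0.9523, -0.1402],
       [ 0.    ,  0.    ,  0.    ,  1.    ]])}
{'time_s': 0.1, 'joint_pos': array([-1.2865,  0.5284,  1.4338,  0.    ,  1.1814, -0.1785]), 'joint_velocities': array([ 0.0004, -0.0021, -0.0026,  0.    , -0.0009,  0.0001]), 'effort': array([ -0.0011, -44.0986, -17.715 ,   0.0634,   0.0534,  -0.    ]), 'tcp_pos': array([ 0.2789, -0.5586,  0.2437]), 'tool_rot': array([-3.1396, -0.0004,  0.4628]), 'wrist_force': array([-0.2305, -0.0659,  0.9747]), 'moment': array([ 0.0308, -0.0519,  0.005 ]), 'grip_force': 0.0, 'width': 0.08693630951360898}
```

View pics/scene0.png

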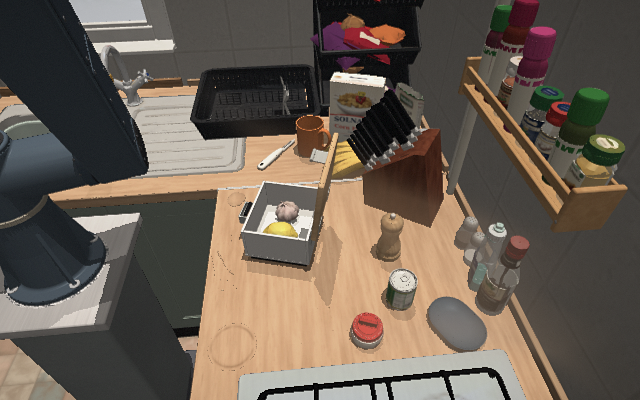

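View pics/top0.png

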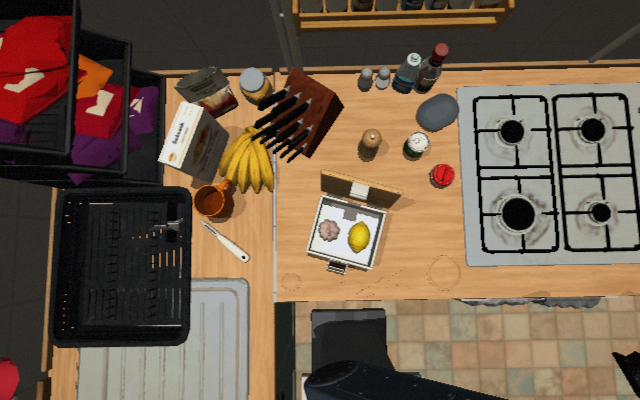

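The bin sits at about (350,230) in the top view, with its lid leaning back along (320,180)–(402,200). The mill is at (370,142), the tin at (416,146), the timer at (442,176) and the mug at (210,202). I'll enlarge both views next.

Run:
```python
import cv2,numpy as np
a=cv2.imread("pics/top0.png")[120:290,240:470];b=cv2.imread("pics/scene0.png")[100:370,200:480]
cv2.imwrite("pics/ta.png",cv2.resize(a,None,fx=3.4,fy=3.4,interpolation=cv2.INTER_CUBIC))
cv2.imwrite("pics/sa.png",cv2.resize(b[20:200],None,fx=2.8,fy=2.8,interpolation=cv2.INTER_CUBIC))
```

```text
(no output)
```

View pics/ta.png

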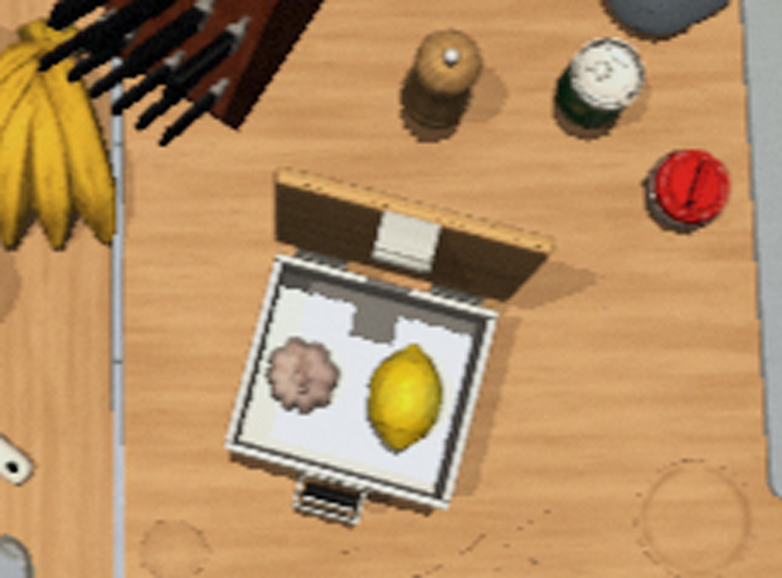

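View pics/sa.png

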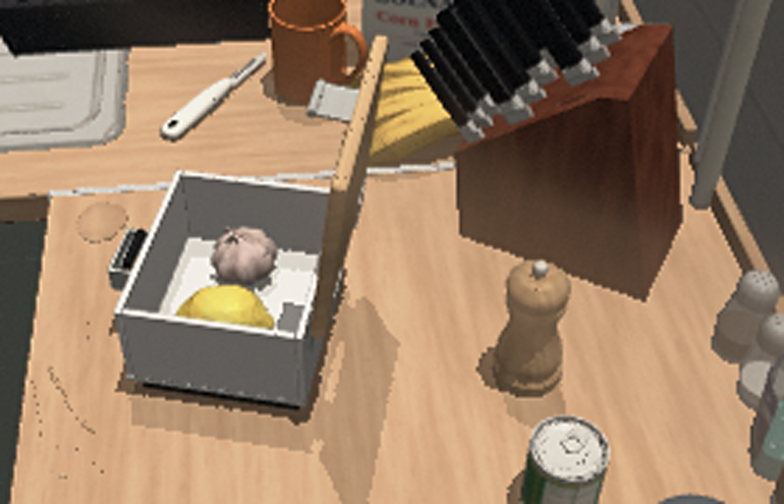

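Pixel readings in the crops. Top view: rim corners (230,452), (446,505), (277,257) and (496,315); lid free edge (277,170)–(553,240). Scene view: rim corners (181,173) and (118,313); lid top corners (388,40) and (348,190). I'll fit the bin pose to these.

```bash
cat > h.py <<'E'
import numpy as np
from workcell import ctrl
np.set_printoptions(precision=4,suppress=True)
C={n:ctrl.get_calibration(n) for n in("scene","top")}
def proj(n,P):
    c=C[n];T=np.linalg.inv(c["world_from_camera"]);p=np.atleast_2d(P)@T[:3,:3].T+T[:3,3]
    f=200/np.tan(np.radians(c["vertical_fov"]/2));return p[:,:2]/p[:,2:]*f+[c["cx"],c["cy"]]
def ray(n,px,z):
    c=C[n];f=200/np.tan(np.radians(c["vertical_fov"]/2));M=c["world_from_camera"]
    d=M[:3,:3]@[(px[0]-c["cx"])/f,(px[1]-c["cy"])/f,1];o=M[:3,3];return o+d*(z-o[2])/d[2]
def lid(th,r,z,y=0): return [.079-r*np.cos(th)+z*np.sin(th),y,.09+r*np.sin(th)+z*np.cos(th)]
def w(q,P):
    x,y,a,h=q[:4];P=np.atleast_2d(P);c,s=np.cos(a),np.sin(a)
    return np.c_[x+c*P[:,0]-s*P[:,1],y+s*P[:,0]+c*P[:,1],h+P[:,2]]
E
python3 - <<'E'
from h import *
from scipy.optimize import least_squares
t=lambda u,v:(240+u/3.4,120+v/3.4); s=lambda u,v:(200+u/2.8,120+v/2.8)
a,b=.075,.085
def pts(th):
    return [("top",[-a,b,.09],t(230,452)),("top",[-a,-b,.09],t(446,505)),("top",[a,b,.09],t(277,257)),("top",[a,-b,.09],t(496,315)),
 ("top",lid(th,.164,.013,.089),t(277,170)),("top",lid(th,.164,.013,-.089),t(553,240)),
 ("scene",[-a,b,.09],s(181,173)),("scene",[-a,-b,.09],s(118,313)),
 ("scene",lid(th,.164,.013,.089),s(388,40)),("scene",lid(th,.164,.013,-.089),s(348,190))]
def f(q): return np.concatenate([proj(n,w(q,p))[0]-np.array(m) for n,p,m in pts(q[4])])
r=least_squares(f,[.5,.05,-.23,.015,1.95],loss="soft_l1");q=r.x;print(q,"\n",r.fun.reshape(-1,2))
np.save("q.npy",q[:5])
for th in(1.95,1.57,1.2,.95,.1,0):print(th,w(q,lid(th,.164,.013)),w(q,lid(th,.13,.013)))
print("mill",ray("top",t(450,58),.13),"tin",ray("top",t(607,72),.072),"knife",ray("top",t(220,95),.2),ray("top",t(160,140),.2),ray("top",t(245,40),.22))
E
```

```text
[ 0.5304  0.0321 -0.2762  0.0068  1.6752] 
 [[-2.1647 -1.4575]
 [ 0.4346  0.6584]
 [-0.5584 -1.7932]
 [ 0.2088 -1.8478]
 [-0.4801 -1.1142]
 [ 0.2608 -0.5572]
 [-1.9456 -0.1059]
 [-1.6197  1.1711]
 [-0.5326 -0.5271]
 [-0.8622  1.3961]]
1.95 [[ 0.6764 -0.0093  0.2443]] [[ 0.6643 -0.0059  0.2127]]
1.57 [[0.6188 0.007  0.2608]] [[0.6188 0.007  0.2268]]
1.2 [[0.5609 0.0234 0.2543]] [[0.5728 0.0201 0.2226]]
0.95 [[0.5248 0.0337 0.2377]] [[0.5438 0.0283 0.2101]]
0.1 [[0.4507 0.0547 0.1261]] [[0.4832 0.0454 0.1227]]
0 [[0.4486 0.0552 0.1098]] [[0.4813 0.046  0.1098]]
mill [ 0.7612 -0.0377  0.13  ] tin [ 0.7633 -0.1655  0.072 ] knife [0.72  0.126 0.2  ] [0.69   0.1667 0.2   ] [0.7518 0.1077 0.22  ]
```

```bash
cat >> h.py <<'E'
from scipy.spatial.transform import Rotation as R
def shift(target,yaw):
    o=ctrl.observe();Rt=R.from_euler("xyz",o["tool_rot"]);d=Rt.inv().apply(np.array(target)-o["tcp_pos"])
    print("tool shift",d,"turn deg",-np.degrees(yaw-o["tool_rot"][2]),"t",o["time_s"],"F",o["wrist_force"])
E
python3 - <<'E'
from h import *
from scipy.optimize import least_squares
shift([.715,-.05,.33],-.27)
E
```

```text
tool shift [ 0.6174 -0.2606 -0.0856] turn deg 41.98705751548831 t 0.1 F [-0.2305 -0.0659  0.9747]
```

Call:
apply_moves(commands="0 0 -0.086 0;0 0 -0.086 0;0.617 -0.261 -0.086 42;0.617 -0.261 -0.086 42;0.617 -0.261 -0.086 42;0.617 -0.261 -0.086 42;0.617 -0.261 -0.086 42;0.617 -0.261 -0.086 42;0.617 -0.261 -0.086 42;0.617 -0.261 -0.086 42;0.617 -0.261 -0.086 42;0.617 -0.261 -0.086 42;0.617 -0.261 -0.086 42;0.617 -0.261 -0.086 42;0.617 -0.261 -0.086 42;0.617 -0.261 -0.086 42;0.617 -0.261 -0.086 42;0.617 -0.261 -0.086 42;0.617 -0.261 -0.086 42;0.617 -0.261 -0.086 42", claw=0)

```text
time_s: 1.77
tcp_pos: [0.7161, -0.0463, 0.3291]
tool_rot: [-3.141, 0.001, -0.265]
wrist_force: [-0.6, -0.2, 1.3]
width: 0.0008
grip_force: 0.0
```

Run:
```python
from h import *
import cv2
shift([.715,-.05,.33],-.27)
a=ctrl.get_image("scene")[60:300,200:500];b=ctrl.get_image("wrist")
a=cv2.resize(a,None,fx=1.6,fy=1.6);b=cv2.resize(b,(480,300))
cv2.imwrite("pics/m1.png",cv2.cvtColor(np.vstack([np.pad(a[:300],((0,0),(0,0),(0,0))),b]),cv2.COLOR_RGB2BGR))
```

```text
tool shift [-0.0001  0.0038 -0.0009] turn deg 0.27677483843529416 t 1.7667 F [-0.6251 -0.2274  1.2579]
```

View pics/m1.png

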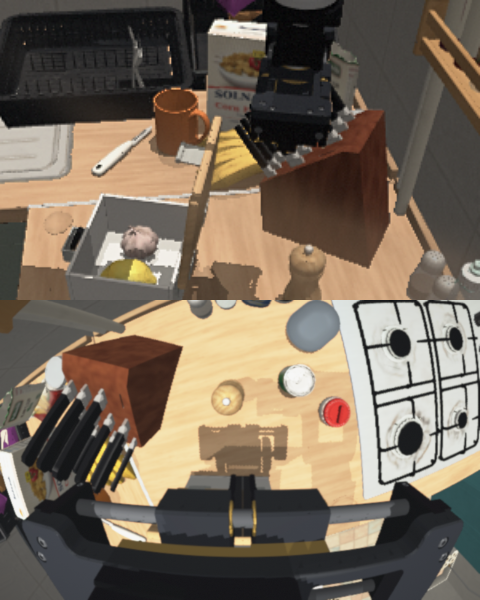

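The fingers are closed behind and above the lid. The mill stands below and behind them at (228,398) in the wrist half, and the knife block is to the left at (110,400). Next I'll check clearance to the knives.

Run:
```python
from h import *
t=lambda u,v:(240+u/3.4,120+v/3.4)
for z in(.15,.2,.25,.3,.35):
    for p in((160,140),(215,92),(45,60)):
        P=ray("top",t(*p),z);print(z,p,P,proj("scene",P), (proj("scene",P)-[200,120])*2.8)
```

```text
0.15 (160, 140) [0.7005 0.1726 0.15  ] [[349.2081 149.3776]] [[417.7827  82.2573]]
0.15 (215, 92) [0.7345 0.133  0.15  ] [[365.5437 158.3505]] [[463.5223 107.3813]]
0.15 (45, 60) [0.7606 0.2549 0.15  ] [[367.2359 129.1395]] [[468.2604  25.5905]]
0.2 (160, 140) [0.69   0.1667 0.2   ] [[346.0343 134.3293]] [[408.8961  40.1222]]
0.2 (215, 92) [0.7221 0.1294 0.2   ] [[361.9854 142.7381]] [[453.5591  63.6666]]
0.2 (45, 60) [0.7467 0.2444 0.2   ] [[363.9433 115.3108]] [[459.0412 -13.1297]]
0.25 (160, 140) [0.6795 0.1608 0.25  ] [[342.5926 118.0105]] [[399.2592  -5.5706]]
0.25 (215, 92) [0.7097 0.1257 0.25  ] [[358.1306 125.8246]] [[442.7656  16.3088]]
0.25 (45, 60) [0.7328 0.2339 0.25  ] [[360.3648 100.2812]] [[449.0214 -55.2125]]
0.3 (160, 140) [0.6689 0.155  0.3   ] [[338.8474 100.2531]] [[388.7728 -55.2915]]
0.3 (215, 92) [0.6973 0.122  0.3   ] [[353.9405 107.4402]] [[431.0334 -35.1675]]
0.3 (45, 60) [0.7189 0.2234 0.3   ] [[356.4614  83.8872]] [[ 438.092  -101.1157]]
0.35 (160, 140) [0.6584 0.1491 0.35  ] [[334.7569  80.858 ]] [[ 377.3193 -109.5975]]
0.35 (215, 92) [0.6848 0.1184 0.35  ] [[349.3695  87.3843]] [[418.2346 -91.3238]]
0.35 (45, 60) [0.705  0.2129 0.35  ] [[352.1868  65.9342]] [[ 426.1232 -151.3843]]
```

Call:
apply_moves(commands="0 0 0.03 0;0 0 0.06 0;0 0 0.092 0;0 0 0.092 0;-0.01 0 0.092 0;-0.02 0 0.092 0;-0.03 0 0.092 0;-0.035 0 0.092 0;-0.035 0 0.092 0")

```text
time_s: 2.62
tcp_pos: [0.68, -0.0419, 0.2403]
tool_rot: [3.141, -0.001, -0.272]
wrist_force: [0.4, -0.2, -0.6]
width: 0.0002
grip_force: 0.0
```

Call:
apply_moves(commands="-0.01 0 0 0;-0.02 0 0 0;-0.03 0 0 0;-0.04 0 0 0;-0.04 0 0 0")

```text
time_s: 3.03
tcp_pos: [0.6412, -0.0304, 0.2395]
tool_rot: [3.141, 0.001, -0.271]
wrist_force: [-0.2, 0.4, 0.0]
width: 0.0003
grip_force: 0.0
```

Call:
apply_moves(commands="-0.01 0 0 0;-0.02 0 0 0;-0.03 0 0 0")

```text
time_s: 3.28
tcp_pos: [0.6162, -0.0235, 0.2403]
tool_rot: [-3.141, -0.007, -0.271]
wrist_force: [3.5, -0.5, 2.6]
width: 0.0006
grip_force: 1.7
```

Call:
apply_moves(commands="-0.006 0 0 0;-0.012 0 0 0;-0.018 0 0.001 0;-0.024 0 0.001 0;-0.03 0 0.002 0;-0.036 0 0.002 0;-0.042 0 0.003 0;-0.042 0 0.003 0")

```text
time_s: 3.95
tcp_pos: [0.5704, -0.0102, 0.2347]
tool_rot: [3.141, 0.005, -0.27]
wrist_force: [-0.1, -0.7, -0.7]
width: 0.0007
grip_force: 0.0
```

Run:
```python
from h import *
import cv2
print(ctrl.observe()["wrist_force"])
a=ctrl.get_image("scene")[60:300,200:500]
cv2.imwrite("pics/m2.png",cv2.cvtColor(cv2.resize(a,None,fx=2,fy=2),cv2.COLOR_RGB2BGR))
```

```text
[-0.0888 -0.6645 -0.7101]
```

View pics/m2.png

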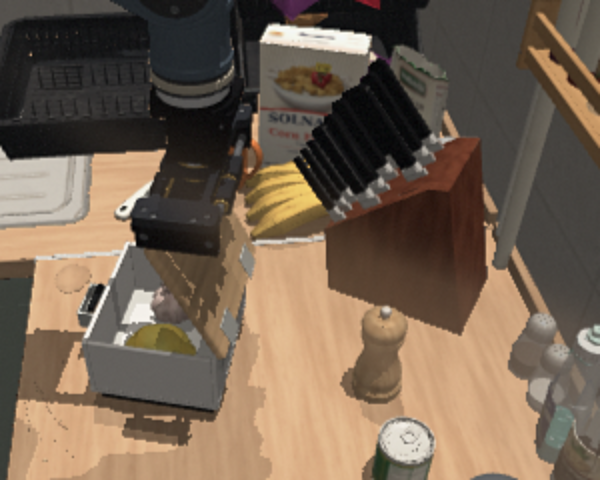

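The lid now leans forward past upright and rests on its hinge friction; its near edge runs (150,250)–(225,350). I'll keep pushing along the arc.

Call:
apply_moves(commands="-0.006 0 0.002 0;-0.012 0 0.004 0;-0.018 0 0.007 0;-0.018 0 0.007 0;-0.018 0 0.007 0")

```text
time_s: 4.42
tcp_pos: [0.5545, -0.0058, 0.2281]
tool_rot: [3.141, 0.002, -0.27]
wrist_force: [1.0, 0.0, 0.1]
width: 0.0004
grip_force: 0.0
```

```bash
cat > g.py <<'E'
from h import *
import cv2,sys
b=cv2.cvtColor(ctrl.get_image("scene"),cv2.COLOR_RGB2GRAY).astype(float)
for i in range(3): 
    c=cv2.cvtColor(ctrl.get_image("scene"),cv2.COLOR_RGB2GRAY).astype(float);d=np.abs(c-b)[150:280,220:340];print((d>20).sum(),end=" ");b=c
o=ctrl.observe();print(o["wrist_force"],o["time_s"],o["tcp_pos"])
E
python3 g.py
```

```text
197 175 183 [-0.0204  0.057  -0.0955] 4.6167 [ 0.5557 -0.0062  0.2286]
```

```bash
python3 g.py; python3 g.py
```

```text
160 168 206 [ 0.3048 -0.2475  0.1819] 4.8167 [ 0.5557 -0.0062  0.2286]
257 259 305 [ 0.306  -0.2493  0.2981] 5.0167 [ 0.5556 -0.0062  0.2286]
```

The picture changes are growing, so the lid is falling. I'll lift clear and wait.

Call:
apply_moves(commands="0 0 -0.03 0;0 0 -0.05 0;0 0 -0.05 0;0 0 -0.05 0;0 0 -0.05 0;0 0 -0.05 0;0 0 -0.05 0;0 0 -0.05 0;0 0 -0.05 0;0 0 -0.05 0;0 0 -0.05 0;0 0 -0.05 0;0 0 -0.05 0;0 0 -0.05 0;0 0 -0.05 0;0 0 -0.05 0;0 0 -0.05 0;0 0 -0.05 0;0 0 -0.05 0;0 0 -0.05 0")

```text
time_s: 6.68
tcp_pos: [0.5556, -0.0062, 0.2786]
tool_rot: [-3.142, -0.0, -0.27]
wrist_force: [0.6, -0.1, -0.7]
width: 0.0003
grip_force: 0.0
```

```bash
python3 g.py;python3 - <<'E'
from h import *
import cv2
q=np.load("q.npy");p=w(q,lid(.1,.157,.013))[0];print(p);shift(p+[0,0,.052],q[2]);
a=ctrl.get_image("scene")[120:300,200:400]
cv2.imwrite("pics/m3.png",cv2.cvtColor(cv2.resize(a,None,fx=3.2,fy=3.2),cv2.COLOR_RGB2BGR))
E
```

```text
1 0 0 [0.9438 0.1605 0.6015] 6.8833 [ 0.5556 -0.0061  0.2785]
[0.4574 0.0528 0.1254]
tool shift [-0.1104 -0.0306  0.1012] turn deg 0.3411039756327236 t 6.8833 F [0.9438 0.1605 0.6015]
```

View pics/m3.png

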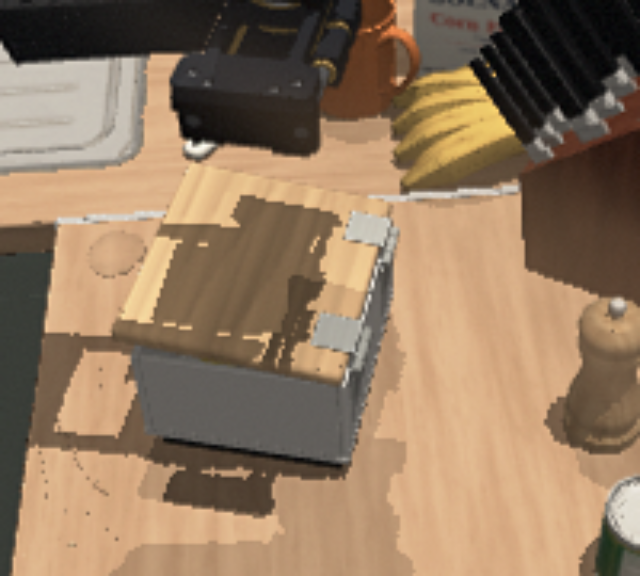

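The lid has come to rest ajar. Its upper front corners are at (192,165) and about (114,322) in the crop. I'll locate the edge middle from those.

Run:
```python
from h import *
q=np.load("q.npy")
s=lambda u,v:(200+u/3.2,120+v/3.2)
A=ray("scene",s(192,165),.127);B=ray("scene",s(114,324),.127);m=(A+B)/2;d=A-B
print(A,B,m,np.hypot(*d[:2]),np.arctan2(-d[0],d[1]),"model",w(q,lid(.1,.164,.013))[0])
```

```text
[0.4781 0.1375 0.127 ] [ 0.4287 -0.022   0.127 ] [0.4534 0.0577 0.127 ] 0.16703708158866315 -0.3002652239084091 model [0.4507 0.0547 0.1261]
```

Call:
apply_moves(commands="-0.04 -0.011 0 0;-0.08 -0.022 0.02 0;-0.109 -0.031 0.06 0;-0.109 -0.031 0.1 0;-0.109 -0.031 0.115 0;-0.109 -0.031 0.118 0;-0.109 -0.031 0.118 0;-0.109 -0.031 0.118 0")

```text
time_s: 7.6
tcp_pos: [0.4605, 0.0525, 0.1614]
tool_rot: [-3.141, -0.002, -0.27]
wrist_force: [0.4, -0.5, -0.2]
width: 0.0002
grip_force: 0.0
```

Call:
apply_moves(commands="0 0 0.003 0;0 0 0.006 0;0 0 0.009 0;0 0 0.011 0;0 0 0.011 0")

```text
time_s: 8.02
tcp_pos: [0.4596, 0.0527, 0.1498]
tool_rot: [-3.141, -0.002, -0.27]
wrist_force: [0.3, 0.6, 1.9]
width: 0.0005
grip_force: 0.7
```

Call:
apply_moves(commands="0 0 0.001 0;0 0 0.002 0;0 0 0.003 0;0 0 0.003 0")

```text
time_s: 8.35
tcp_pos: [0.4582, 0.0529, 0.1461]
tool_rot: [3.141, 0.002, -0.27]
wrist_force: [0.6, -0.5, -0.1]
width: 0.0006
grip_force: 0.0
```

Call:
apply_moves(commands="0 0 0.001 0;0 0 0.002 0;0 0 0.003 0;0 0 0.003 0")

```text
time_s: 8.68
tcp_pos: [0.4586, 0.0528, 0.1433]
tool_rot: [3.142, 0.001, -0.27]
wrist_force: [-0.8, 0.1, 0.4]
width: 0.0005
grip_force: 0.0
```

Call:
apply_moves(commands="0 0 0.001 0;0 0 0.002 0;0 0 0.003 0;0 0 0.003 0")

```text
time_s: 9.02
tcp_pos: [0.4587, 0.0528, 0.1404]
tool_rot: [3.142, 0.0, -0.27]
wrist_force: [0.0, -0.2, 0.2]
width: 0.0006
grip_force: 0.0
```

Call:
apply_moves(commands="0 0 0.001 0;0 0 0.002 0;0 0 0.003 0;0 0 0.004 0")

```text
time_s: 9.35
tcp_pos: [0.4589, 0.0528, 0.1368]
tool_rot: [-3.142, 0.0, -0.27]
wrist_force: [-1.9, 0.7, 15.8]
width: 0.0002
grip_force: 7.9
```

Call:
apply_moves(commands="0 0 0.0005 0;0 0 0.001 0;0 0 0.001 0")

```text
time_s: 9.6
tcp_pos: [0.4589, 0.0528, 0.1368]
tool_rot: [-3.142, -0.001, -0.27]
wrist_force: [-2.6, -0.6, 12.1]
width: 0.0005
grip_force: 6.3
```

Run:
```python
from h import *
import cv2
a=ctrl.get_image("scene")[120:300,200:400]
cv2.imwrite("pics/m4.png",cv2.cvtColor(cv2.resize(a,None,fx=3.2,fy=3.2),cv2.COLOR_RGB2BGR))
print(ctrl.observe()["wrist_force"])
```

```text
[-2.964   0.6549 13.0126]
```

View pics/m4.png

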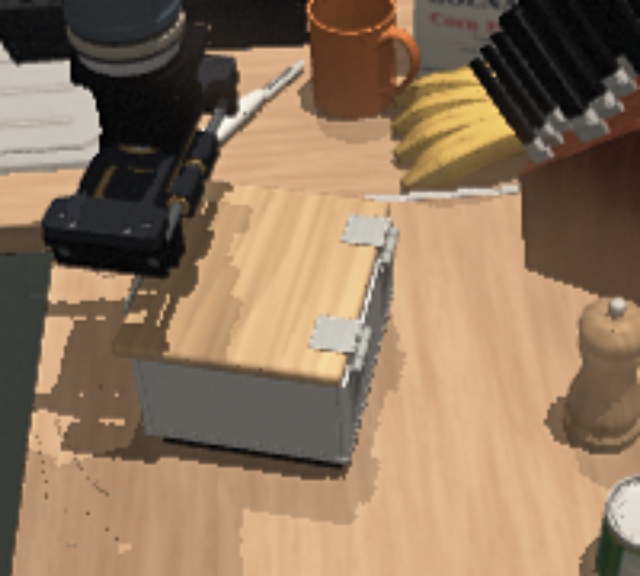

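The lid now lies along the rim: its near front corner dropped from (116,333) to (116,353), about 14 mm. I'll lift off and check that it stays.

Call:
apply_moves(commands="0 0 -0.02 0;0 0 -0.05 0;0 0 -0.08 0;-0.04 0 -0.12 0;-0.08 0 -0.14 0;-0.08 0 -0.14 0;-0.08 0 -0.14 0;-0.08 0 -0.14 0;-0.08 0 -0.14 0")

```text
time_s: 10.4
tcp_pos: [0.3826, 0.074, 0.2755]
tool_rot: [-3.141, -0.001, -0.27]
wrist_force: [0.5, -0.1, 0.3]
width: 0.0005
grip_force: 0.0
```

Run:
```python
from h import *
import cv2
a=ctrl.get_image("scene")[120:360,200:440]
cv2.imwrite("pics/m5.png",cv2.cvtColor(cv2.resize(a,None,fx=2.5,fy=2.5),cv2.COLOR_RGB2BGR))
print(ctrl.observe()["wrist_force"])
```

```text
[ 0.8437 -0.3528  0.2001]
```

View pics/m5.png

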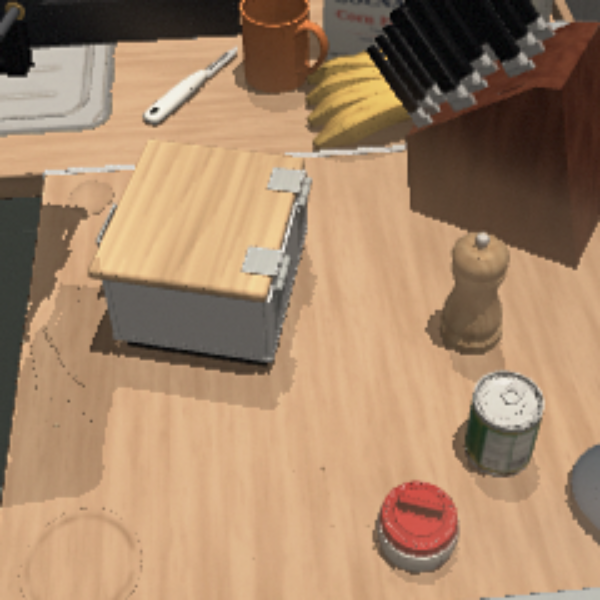

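The lid is flush: its near front corner at (93,273) is level with the rim and stayed down with the gripper off. The mug, mill, tin and timer are where they stood. Handing in.

```bash
python3 -c "
from workcell import ctrl
print(ctrl.job_done())"
```

```text
the job is handed in; nothing more can be done
None
```

The lid was pushed past upright from behind, fell by itself, and was pressed shut with readings up to about 16 N; it lies flush in the last picture, the mug, tin, mill and timer are where they stood, and the job was handed in at about 10.5 s.

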